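Start up the analyser from its control unit

TASK

Start the analyser from the control unit on the bench, pressing with closed fingertips: first press down the raised end of the rocker switch until it has tipped fully over, then push the round push-latch fully in so that it stays in, and last press the long bar key fully down, keep it down for about two seconds and let it spring back. Use the controls in that order, do not press the square key, leave the bottle, the beaker and the small jar standing where they are, and finish with the hand clear of everything.

Things in the scene. Friction and masses are not known exactly. Their poses are not given: they have to be found in the camera images.
- console: Beige control unit fixed to the bench, 240 (x) x 400 (y) x 60 mm high, flat level top; origin at the centre of its underside, -x its front. At x = -50 mm, y = -120, -40, 40, 120 mm on its top sit four black plates 76 x 62 x 6 mm, aligned with it, each with one pale grey control: rocker, round latch, bar key, square key, in varying order. Behind: a flat display and printed keypad without function.
- rocker_raised (a point): Pressing point on the rocker switch, a pale two-sided paddle 62 (console x) x 30 (y) x 9 mm pivoting at its middle about console y, 76 mm above the bench. At the start its far (+x) half stands up. The point is on the top of that half, 21 mm out from the pivot, about 86 mm above the bench (the end 89 mm); pressed over, it sinks about 6.5 mm, still clear of the plate.
- rocker (a joint): Tilt of the rocker switch, rad: 0 = off (far end up, the start), 0.32 = fully over, on (far end down). Stays where it is left; about 3.5 N at the pressing point moves it, then it meets a rigid stop.
- latch_top (a point): Centre of the top face of the round push-latch: a pale mushroom head 36 mm across, 10 mm thick, its top 88 mm above the bench when out and 80 mm when in (then still 14 mm above the module plate).
- latch (a joint): Travel of the push-latch, m: 0 = out (the start), 0.008 = fully in. Moves straight down against about 4 N, then meets a rigid stop, and stays where it is left.
- bar_top (a point): Centre of the top face of the long bar key: pale grey, 22 (console x) x 50 (console y) mm, top 84 mm above the bench when up and 78 mm when down, inside a fixed surround whose rim is 72 mm above the bench.
- bar (a joint): Travel of the bar key, m: 0 = up (the start), 0.006 = fully down. Spring return: about 1.5 N starts it, 5 N takes it fully down, then it meets a rigid stop.
- square_top (a point): Centre of the top face of the square key: pale grey, 26 x 26 mm, top 84 mm above the bench, in a surround like the bar key's. Not to be pressed.
- square (a joint): Travel of the square key, m: 0 = up, 0.006 = fully down; spring return like the bar key.
- bottle: Loose amber reagent bottle with a blue cap, 68 mm across, 150 mm high, on the bench beyond the +y end of the console; origin at the centre of its underside. Bystander.
- beaker: Loose open glass beaker, 68 mm across, 85 mm high, on the bench beyond the -y end of the console; origin at the centre of its underside. Bystander.
- jar: Loose small clear sample jar with a white lid, 32 mm across, 45 mm high, standing on the console's deck in the rear corner at the -y side; origin at the centre of its underside. Bystander.

How it is judged:
By the outcome, as a careful person would: the job done as asked, in the order asked, and still so for the second after the job is handed in, with the robot touching nothing.
It also fails if it takes over 48 s, if anything falls off the work surface, if the arm or the gripper's body presses on something with over 40 N, if the wrist force passes 120 N, or if a joint passes its speed limit or range.

ROBOT

A 7-joint arm with a two-finger parallel gripper is mounted at the origin on the work surface. World frame = base frame: x ahead of the robot, y to its left, z up, the work surface at z = 0. Lengths are in m, angles in rad, forces in N, time in s.
With the tool pointing down it reaches from about 0.4 to 0.925 m from the base axis. Payload 5.6 kg.
Tool frame: the origin (TCP) lies midway between the tips of the shut fingers; the grasp point (between the pads) lies 19 mm behind it; z points along the fingers, y is the line along which they close (so a half turn about z gives the same grasp; the last joint's range is limited). The gripper opens to 85 mm and grips with 20 to 120 N. Pads are 22 mm wide; open, the fingers measure 114 mm over their backs; the gripper's body (76 mm by 85 mm) begins 54 mm behind the grasp point. The pads swing forward as they close: fully open they stand 13 mm farther back than shut.
Start: joints at [-1.342, 0.468, -0.012, 1.603, 0.006, 1.071, -0.056], TCP at [0.175, 0.626, 0.231] pointing down, gripper open.
Joint ranges: [-2.53, 2.53], [-0.31, 2.02], [-1.57, 1.55], [0.28, 2.44], [-1.29, 4.43], [0.15, 1.84], [-2.92, 2.92]. Speed limits (rad/s): [2.57, 2.57, 3.14, 3.14, 3.14, 3.14, 3.14].

INTERFACE

Orientations are given as a unit quaternion [w, x, y, z].
In Python, from bench import telemetry, cams, ctrl gives the robot as it stands.
- The arm moves only by the tool drive_tool, never from a script. Its argument "moves" is a list of rows, each a list of 7 numbers: the opening, from 0 (shut) to 1 (fully open), then the shift along the tool's x, y, z in mm, then the turn, a rotation vector about the tool's x, y, z in rad. A call has exactly 8 rows; each row shifts and turns the commanded pose from where the row before left it, along the tool's axes as they then stand; what a row does not reach is not made up. A row lasts 1/12 s, in which the tool goes at most 41.7 mm and 7.16 degrees, less where a joint would pass 70% of its speed; a pose out of reach is approached as far as the arm can. A call with a gripper value outside its range is refused whole. The fingers move at their own pace and stop on an object; the grip force is fixed at half the most. Time passes only in rows, so rows that do not move let the fingers close, or fill a call up. It gives the time, the measured TCP pose, the force, the opening and the grip force at its end, in the units of the state.
- telemetry.observe(): the state, without advancing time (a new reading comes with each control period).
- cams.snapshot(name): name is "scene" or "side" or "wrist"; returns a dict with "img" (420x560x3 uint8, red, green, blue), "intrinsics" (3x3 intrinsics, pixels), "D" ([k1, k2, p1, p2, k3] as OpenCV has them; the pictures are not rectified), "R" (3x3) and "t" (3): a world point X has camera coordinates R X + t. Camera axes: x right, y down, z forward; pixel columns grow to the right and rows downward; lengths in m; the calibration is good to about 2 mm. A picture is of the moment at which its call begins. There is no depth.
- ctrl.finish_job(): hands the job in; it is judged then, once.
The state is a dict: "t": time; "q": joint angles; "joint_vel": joint speeds; "joint_efforts": joint torques, N m; "ee_pos": TCP position; "tool_rot": TCP orientation; "wrist_force": force on the tool from outside, world axes, zero at the start; "torque": the same for the moment, N m; "grip_width": finger opening in m; "grasp_force": force on a finger pad.
Only numpy, scipy, OpenCV 4.12 (cv2) and the standard library are available. Lean on these libraries where they do the work, as an engineer would, in place of code of your own. Each camera call takes 0.05 s, during which the arm holds its last target. There are 200 camera calls.

## Working session

There is one attempt and no reset: what is moved stays moved. The work goes in short steps, Python scripts to look and compute and a tool call to move; the robot and the scene stay as the last step left them, time stands still between calls to the robot, and variables do not carry over. Pictures are saved under pics/ and viewed, at most 10 in all, crops included, and the job is handed in when it is done.

Besides the shell and the picture viewer there is one more tool, called after "Call:" in YAML: its name, and indented under it one key for each argument. drive_tool: Moves the arm, as the interface text tells. Its arguments: {"type":"object","properties":{"moves":{"type":"array"}},"required":["moves"]}

```bash
mkdir -p pics; python3 - <<'E'
from bench import telemetry, cams
import cv2
s=telemetry.observe(); print(s['t'],s['ee_pos'],s['tool_rot'],s['grip_width'])
for n in ['scene','side']:
    d=cams.snapshot(n); cv2.imwrite(f'pics/{n}.png',d['img'][:,:,::-1]); print(n,d['intrinsics'],d['D'],d['R'],d['t'])
E
```

```text
0.0 [0.17438493 0.62557175 0.2303206 ] [-6.17967135e-05  1.35486508e-01  9.90778788e-01 -8.91971485e-04] 0.08544190545578492
scene [[415.07952036   0.         285.64584451]
 [  0.         415.07952036 202.8689068 ]
 [  0.           0.           1.        ]] [-0.0794695  0.         0.         0.         0.       ] [[-0.27837845  0.96030524  0.01786869]
 [ 0.73530932  0.2250506  -0.63927493]
 [-0.61792042 -0.16482135 -0.76877063]] [ 0.15315019 -0.4018555   1.60626427]
side [[419.60583747   0.         279.70883466]
 [  0.         419.60583747 212.58597869]
 [  0.           0.           1.        ]] [-0.09006599  0.          0.          0.          0.        ] [[ 0.96299399 -0.26926984  0.01167569]
 [-0.15021645 -0.57218104 -0.80625298]
 [ 0.22378022  0.7746629  -0.59145567]] [-0.58693828  0.17778022  0.80454362]
```

View pics/scene.png

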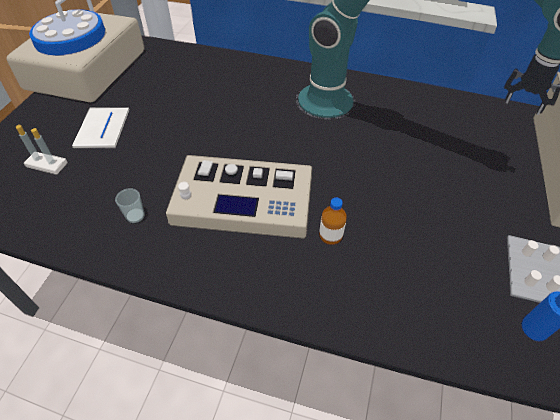

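View pics/side.png

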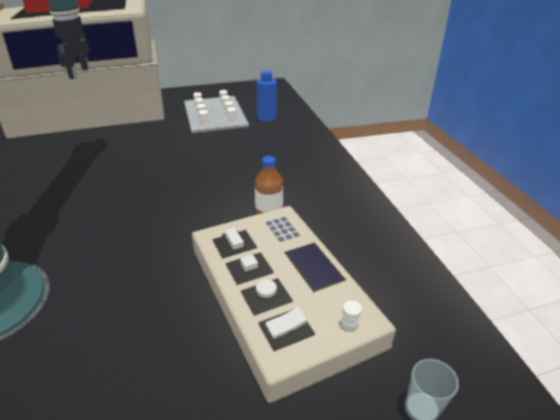

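The scene view shows, from the -y end: rocker (205,168), round latch (231,169), square key (258,173), bar key (284,175). The side view shows the same controls at (286,323), (266,289), (249,262), (234,238). The jar stands at (184,190) in the scene view and the bottle is beyond the +y end.

```bash
cat > h.py <<'E'
import numpy as np, cv2
from scipy.optimize import least_squares
from scipy.spatial.transform import Rotation as Ro
def tri(ds,ps):
    P=[np.c_[d['R'],d['t']] for d in ds]
    u=[cv2.undistortPoints(np.array([[p]],float),d['intrinsics'],np.array(d['D']))[0,0].reshape(2,1) for d,p in zip(ds,ps)]
    X=cv2.triangulatePoints(P[0],P[1],*u)[:,0]; return X[:3]/X[3]
def proj(d,X):
    return cv2.projectPoints(np.atleast_2d(np.array(X,float)),cv2.Rodrigues(d['R'])[0],d['t'],d['intrinsics'],np.array(d['D']))[0][:,0]
def world(p,X):
    c,s=np.cos(p[2]),np.sin(p[2]); X=np.atleast_2d(X).astype(float)
    return np.c_[p[0]+c*X[:,0]-s*X[:,1],p[1]+s*X[:,0]+c*X[:,1],X[:,2]]
KEYS=np.array([[-.05,-.12,.08],[-.05,-.04,.088],[-.05,.04,.084],[-.05,.12,.084]])
TOP=np.array([[-.12,-.2,.06],[.12,-.2,.06],[.12,.2,.06],[-.12,.2,.06]])
def fit(ds,obs,X,p0):
    return least_squares(lambda p:np.concatenate([(proj(d,world(p,X))-o).ravel() for d,o in zip(ds,obs)]),p0,loss='soft_l1')
E
python3 - <<'E'
from h import *
from bench import cams,telemetry
ds=[cams.snapshot(n) for n in('scene','side')]
o=[np.array([[205,167],[231,169],[258,173],[284,175]],float),np.array([[286,322],[266,287],[249,261],[234,237]],float)]
for a,b in zip(*o): print(tri(ds,[a,b]))
r=fit(ds,o,KEYS,[.7,0,0]);print(r.x,r.fun.round(1))
for d,(x0,y0,x1,y1),n in zip(ds,[(155,145,355,255),(180,150,400,390)],'ab'):
    im=d['img'][:,:,::-1]; k=4 if n=='a' else 2.5
    c=cv2.resize(im[y0:y1,x0:x1],None,fx=k,fy=k,interpolation=cv2.INTER_CUBIC)
    for q in np.vstack([proj(d,world(r.x,KEYS)),proj(d,world(r.x,TOP))]): cv2.circle(c,tuple(int(v) for v in ((q-[x0,y0]+.5)*k)),3,(0,0,255),1)
    cv2.imwrite(f'pics/crop{n}.png',c)
E
```

```text
[ 0.546993   -0.25657485  0.07927725]
[ 0.53433776 -0.17636852  0.08298997]
[ 0.52081978 -0.09599617  0.07662416]
[ 0.50638492 -0.01901051  0.07746061]
[ 0.57621189 -0.13061597  0.16960618] [-0.4 -0.1 -0.6 -1.5 -1.1 -2.2 -0.5 -1.7 -0.  -0.1  0.1 -1.   0.  -1.5
  0.3 -1.9]
```

View pics/cropa.png

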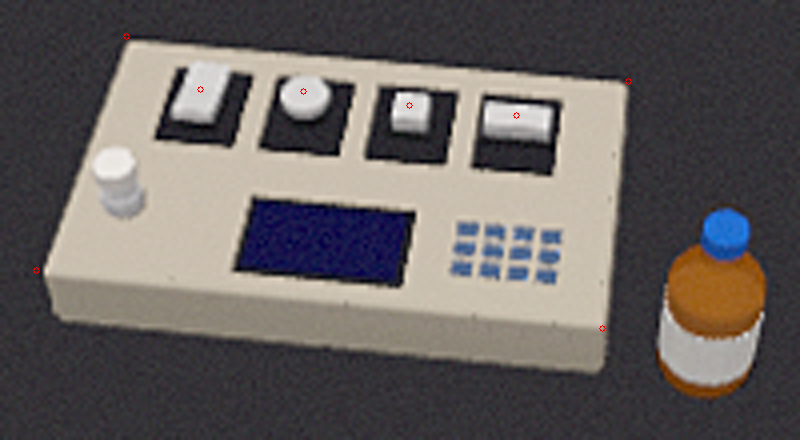

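View pics/cropb.png

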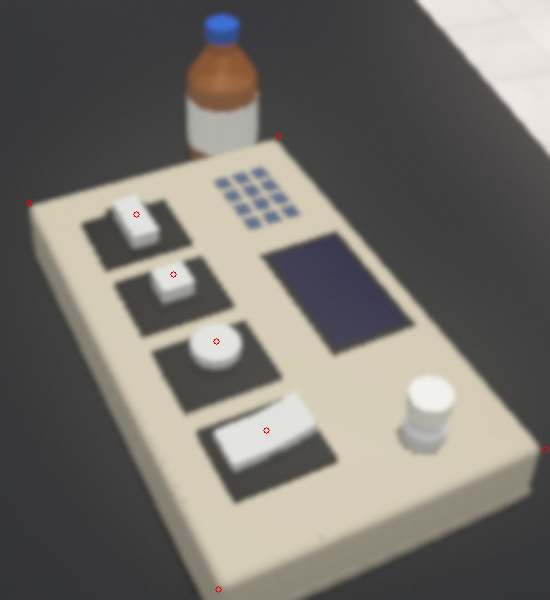

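Those crops show the top outline and key tops clearly; the corners in crop a are about (130,42), (47,278), (605,327) and (628,83). I'll refine with these, and start the arm towards the console.

```bash
python3 - <<'E'
from h import *
from bench import cams
ds=[cams.snapshot(n) for n in('scene','side')]
a=np.array([[306,92],[412,104],[517,114],[130,42],[47,278],[605,327],[628,83]])/4-.5+[155,145]
b=np.array([[217,341],[173,275],[134,213],[212,588],[540,448],[277,140],[32,205]])/2.5-.5+[180,150]
X=np.vstack([KEYS[1:],TOP])
for p,q in zip(a,b): print(tri(ds,[p,q]).round(4))
r=fit(ds,[a,b],X,[.576,-.13,.17]);print(r.x,r.fun.round(1))
E
```

```text
[ 0.5338 -0.1771  0.0876]
[ 0.5191 -0.0986  0.084 ]
[ 0.5049 -0.0201  0.0845]
[ 0.4904 -0.3447  0.0548]
[ 0.7285 -0.3009  0.0539]
[0.6581 0.0871 0.0574]
[0.4253 0.0459 0.0588]
[ 0.57496394 -0.12932297  0.16913927] [-0.1 -0.2 -0.1  0.2  0.3  0.2 -0.3 -1.6 -2.1 -2.1 -0.   0.2  0.5 -0.4
 -1.1 -0.3 -0.5 -0.3  0.5  0.1  1.4 -0.1  1.1  0.3  0.2 -1.5 -1.5 -1. ]
```

Call:
drive_tool:
  moves:
    - [0,0,0,0,0,0,-0.11]
    - [0,0,0,0,0,0,-0.11]
    - [0,0,0,0,0,0,-0.11]
    - [0,0,0,0,0,0,-0.11]
    - [0,-22,-34,0,0,0,0]
    - [0,-22,-34,0,0,0,0]
    - [0,-22,-34,0,0,0,0]
    - [0,-22,-34,0,0,0,0]

```text
t: 0.97
ee_pos: [0.285, 0.5053, 0.2312]
tool_rot: [0.0, -0.084, 0.996, -0.0]
wrist_force: [1.5, 0.9, 0.3]
grip_width: -0.0005
grasp_force: 0.0
```

Call:
drive_tool:
  moves:
    - [0,-22,-34,0,0,0,0]
    - [0,-22,-34,0,0,0,0]
    - [0,-22,-34,0,0,0,0]
    - [0,-22,-34,0,0,0,0]
    - [0,-22,-34,0,0,0,0]
    - [0,-22,-34,0,0,0,0]
    - [0,0,-40,0,0,0,0]
    - [0,0,-40,0,0,0,0]

```text
t: 1.63
ee_pos: [0.4629, 0.247, 0.2312]
tool_rot: [0.0, -0.084, 0.997, 0.0]
wrist_force: [0.7, 0.4, 0.5]
grip_width: -0.0005
grasp_force: 0.0
```

Call:
drive_tool:
  moves:
    - [0,0,-40,0,0,0,0]
    - [0,0,-40,0,0,0,0]
    - [0,0,-40,0,0,0,0]
    - [0,0,-40,0,0,0,0]
    - [0,0,-40,0,0,0,0]
    - [0,0,-40,0,0,0,0]
    - [0,0,-40,0,0,0,0]
    - [0,0,0,0,0,0,0]

```text
t: 2.3
ee_pos: [0.5092, -0.0363, 0.2319]
tool_rot: [0.001, -0.078, 0.997, -0.002]
wrist_force: [-0.4, -0.3, 0.0]
grip_width: 0.0004
grasp_force: 0.0
```

```bash
cat > look.py <<'E'
from h import *
from bench import cams,telemetry
import sys
P=[.5745,-.1290,.1691]
PT=np.array([[-.029,-.12,.086],[-.05,-.04,.088],[-.05,.04,.084],[-.05,.12,.084]])
def rel():
    s=telemetry.observe(); w=s['tool_rot']; R=Ro.from_quat(np.r_[w[1:],w[0]])
    print('t',s['t'],'ee',s['ee_pos'].round(4) if hasattr(s['ee_pos'],'round') else s['ee_pos'],'F',np.round(s['wrist_force'],1))
    for n,X in zip(['rock','latch','square','bar'],world(P,PT)): print(n,X.round(4),(R.inv().apply(X-s['ee_pos'])*1e3).round(1))
if __name__=='__main__':
    rel(); d=cams.snapshot('wrist'); im=np.ascontiguousarray(d['img'][:,:,::-1])
    for q in np.vstack([proj(d,world(P,PT)),proj(d,world(P,TOP))]):
        if abs(q).max()<2000: cv2.circle(im,tuple(int(v) for v in q),3,(0,0,255),1)
    cv2.imwrite('pics/'+sys.argv[1],im)
E
python3 look.py w1.png
```

```text
t 2.3 ee [ 0.5092 -0.0363  0.2319] F [-0.4 -0.3  0. ]
rock [ 0.5661 -0.2522  0.086 ] [ -22.4 -221.5  146.9]
latch [ 0.5319 -0.1768  0.088 ] [  -0.4 -141.8  144.5]
square [ 0.5185 -0.098   0.084 ] [  0.6 -61.8 148.2]
bar [ 0.505  -0.0191  0.084 ] [  1.7  18.2 147.8]
```

View pics/w1.png

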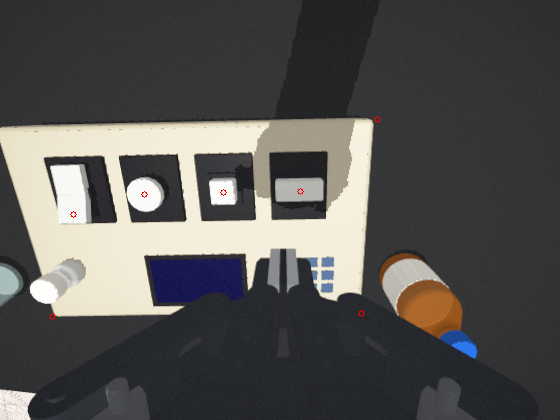

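The wrist view confirms it: bar (299,189), square (223,191), latch (145,194) and the rocker's raised half (75,212) all match the predictions within about 2 px. Moving above the rocker.

Call:
drive_tool:
  moves:
    - [0,-4,-37,5,0,0,0]
    - [0,-4,-37,5,0,0,0]
    - [0,-4,-37,10,0,0,0]
    - [0,-4,-37,10,0,0,0]
    - [0,-4,-37,20,0,0,0]
    - [0,-2,-37,20,0,0,0]
    - [0,0,0,30,0,0,0]
    - [0,0,0,0,0,0,0]

```text
t: 3.02
ee_pos: [0.5639, -0.2416, 0.1262]
tool_rot: [-0.004, -0.083, 0.997, 0.002]
wrist_force: [-1.2, 0.5, -0.6]
grip_width: 0.0004
grasp_force: 0.0
```

Call:
drive_tool:
  moves:
    - [0,0,0,0,0,0,0]
    - [0,0,0,0,0,0,0]
    - [0,0,0,0,0,0,0]
    - [0,0,0,0,0,0,0]
    - [0,0,0,0,0,0,0]
    - [0,0,0,0,0,0,0]
    - [0,0,0,0,0,0,0]
    - [0,0,0,0,0,0,0]

```text
t: 3.68
ee_pos: [0.5673, -0.2414, 0.1321]
tool_rot: [0.0, -0.084, 0.996, -0.0]
wrist_force: [-0.0, -0.2, -0.3]
grip_width: 0.0002
grasp_force: 0.0
```

```bash
python3 look.py w2.png
```

```text
t 3.6833 ee [ 0.5673 -0.2414  0.1321] F [-0.  -0.2 -0.3]
rock [ 0.5661 -0.2522  0.086 ] [  3.  -10.4  46.1]
latch [ 0.5319 -0.1768  0.088 ] [24.1 69.6 44.1]
square [ 0.5185 -0.098   0.084 ] [ 24.2 149.6  48.1]
bar [ 0.505  -0.0191  0.084 ] [ 24.2 229.6  48.1]
```

View pics/w2.png

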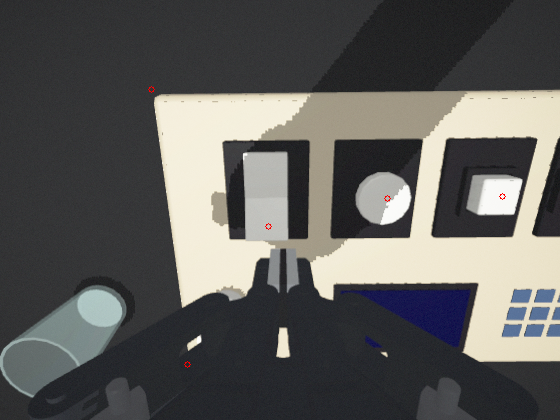

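The wrist view shows the rocker's raised half centred near column 266 and the latch at (383,198). The true y lies about 1.5 mm further to -y than predicted. Pressing the rocker.

Call:
drive_tool:
  moves:
    - [0,0,-6,0,0,0,0]
    - [0,0,-6,0,0,0,0]
    - [0,0,0,15,0,0,0]
    - [0,0,0,15,0,0,0]
    - [0,0,0,8,0,0,0]
    - [0,0,0,2,0,0,0]
    - [0,0,0,2,0,0,0]
    - [0,0,0,2,0,0,0]

```text
t: 4.4
ee_pos: [0.5696, -0.2538, 0.0882]
tool_rot: [0.0, -0.084, 0.996, -0.0]
wrist_force: [-0.2, 0.8, 3.2]
grip_width: 0.0003
grasp_force: 1.4
```

Call:
drive_tool:
  moves:
    - [0,0,0,2,0,0,0]
    - [0,0,0,1,0,0,0]
    - [0,0,0,1,0,0,0]
    - [0,0,0,1,0,0,0]
    - [0,0,0,1,0,0,0]
    - [0,0,0,1,0,0,0]
    - [0,0,0,0,0,0,0]
    - [0,0,0,0,0,0,0]

```text
t: 5.07
ee_pos: [0.5692, -0.2533, 0.0807]
tool_rot: [-0.0, -0.084, 0.996, 0.0]
wrist_force: [1.4, 0.2, 2.7]
grip_width: -0.0003
grasp_force: 1.4
```

Call:
drive_tool:
  moves:
    - [0,0,0,1,0,0,0]
    - [0,0,0,1,0,0,0]
    - [0,0,0,0,0,0,0]
    - [0,0,0,1,0,0,0]
    - [0,0,0,0,0,0,0]
    - [0,0,0,0,0,0,0]
    - [0,0,0,0,0,0,0]
    - [0,0,0,0,0,0,0]

```text
t: 5.73
ee_pos: [0.5694, -0.2534, 0.0797]
tool_rot: [0.0, -0.084, 0.996, 0.0]
wrist_force: [-2.1, 2.4, 15.3]
grip_width: -0.0002
grasp_force: 7.8
```

Call:
drive_tool:
  moves:
    - [0,0,0,-15,0,0,0]
    - [0,0,0,-20,0,0,0]
    - [0,6,20,0,0,0,0]
    - [0,6,20,0,0,0,0]
    - [0,6,20,0,0,0,0]
    - [0,6,20,0,0,0,0]
    - [0,0,0,0,0,0,0]
    - [0,0,0,0,0,0,0]

```text
t: 6.4
ee_pos: [0.5308, -0.1773, 0.1121]
tool_rot: [-0.001, -0.085, 0.996, 0.001]
wrist_force: [-0.3, -0.8, 0.6]
grip_width: 0.0003
grasp_force: 0.0
```

```bash
python3 look.py w3.png
```

```text
t 6.4 ee [ 0.5308 -0.1773  0.1121] F [-0.3 -0.8  0.6]
rock [ 0.5661 -0.2522  0.086 ] [-22.2 -79.7  25.9]
latch [ 0.5319 -0.1768  0.088 ] [-1.3  0.3 24.1]
square [ 0.5185 -0.098   0.084 ] [-1.3 80.3 28.2]
bar [ 0.505  -0.0191  0.084 ] [ -1.4 160.3  28.3]
```

View pics/w3.png

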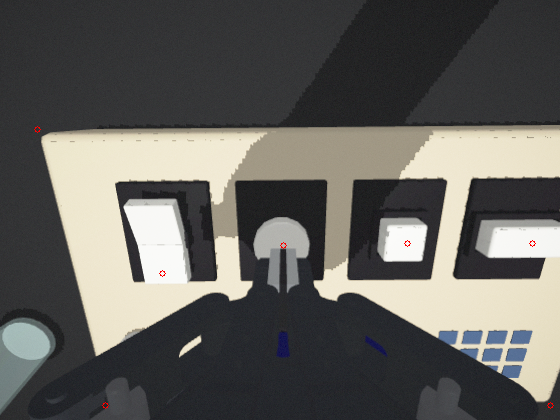

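The rocker (160,240) now has its near half raised, and the tip is over the latch at (281,243). Pressing the latch.

Call:
drive_tool:
  moves:
    - [0,0,0,12,0,0,0]
    - [0,0,0,8,0,0,0]
    - [0,0,0,3,0,0,0]
    - [0,0,0,2,0,0,0]
    - [0,0,0,2,0,0,0]
    - [0,0,0,2,0,0,0]
    - [0,0,0,2,0,0,0]
    - [0,0,0,1,0,0,0]

```text
t: 7.12
ee_pos: [0.532, -0.1789, 0.0807]
tool_rot: [-0.0, -0.084, 0.996, -0.0]
wrist_force: [-3.0, -1.3, 3.4]
grip_width: 0.0003
grasp_force: 1.9
```

Call:
drive_tool:
  moves:
    - [0,0,0,1,0,0,0]
    - [0,0,0,1,0,0,0]
    - [0,0,0,1,0,0,0]
    - [0,0,0,0,0,0,0]
    - [0,0,0,0,0,0,0]
    - [0,0,0,0,0,0,0]
    - [0,0,0,0,0,0,0]
    - [0,0,0,0,0,0,0]

```text
t: 7.78
ee_pos: [0.5322, -0.1789, 0.0798]
tool_rot: [0.0, -0.084, 0.996, 0.0]
wrist_force: [-7.3, -0.9, 19.8]
grip_width: 0.0
grasp_force: 9.5
```

Call:
drive_tool:
  moves:
    - [0,0,0,-15,0,0,0]
    - [0,0,0,-23,0,0,0]
    - [0,0,32,0,0,0,0]
    - [0,0,32,0,0,0,0]
    - [0,0,32,0,0,0,0]
    - [0,0,32,0,0,0,0]
    - [0,0,32,0,0,0,0]
    - [0,0,0,0,0,0,0]

```text
t: 8.45
ee_pos: [0.5048, -0.013, 0.1156]
tool_rot: [0.0, -0.089, 0.996, 0.002]
wrist_force: [0.0, 0.1, -0.4]
grip_width: -0.0001
grasp_force: 0.0
```

Call:
drive_tool:
  moves:
    - [0,0,0,0,0,0,0]
    - [0,0,0,0,0,0,0]
    - [0,0,0,0,0,0,0]
    - [0,0,0,0,0,0,0]
    - [0,0,0,0,0,0,0]
    - [0,0,0,0,0,0,0]
    - [0,0,0,0,0,0,0]
    - [0,0,0,0,0,0,0]

```text
t: 9.12
ee_pos: [0.5054, -0.0211, 0.1157]
tool_rot: [0.0, -0.084, 0.996, -0.0]
wrist_force: [-0.0, 0.6, -0.5]
grip_width: -0.0001
grasp_force: 0.0
```

```bash
python3 look.py w4.png
```

```text
t 9.1167 ee [ 0.5054 -0.0211  0.1157] F [-0.   0.6 -0.5]
rock [ 0.5661 -0.2522  0.086 ] [ -21.3 -238.    29.8]
latch [ 0.5319 -0.1768  0.088 ] [  -0.2 -158.    27.8]
square [ 0.5185 -0.098   0.084 ] [ -0.1 -78.   31.7]
bar [ 0.505  -0.0191  0.084 ] [ 0.1  2.  31.7]
```

View pics/w4.png

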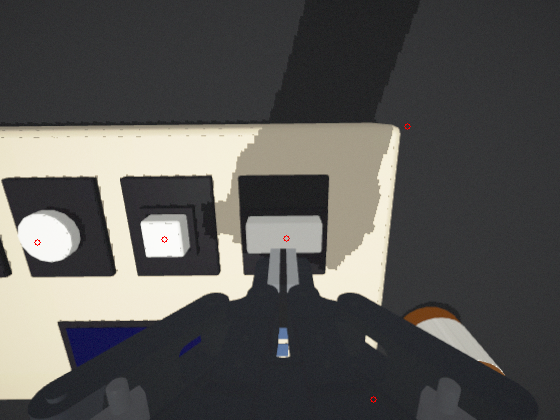

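The tip is over the bar key at (284,235). Pressing it and holding for about 2 s.

Call:
drive_tool:
  moves:
    - [0,1,0,12,0,0,0]
    - [0,0,0,12,0,0,0]
    - [0,0,0,5,0,0,0]
    - [0,0,0,3,0,0,0]
    - [0,0,0,3,0,0,0]
    - [0,0,0,3,0,0,0]
    - [0,0,0,2,0,0,0]
    - [0,0,0,2,0,0,0]

```text
t: 9.83
ee_pos: [0.5044, -0.0209, 0.0771]
tool_rot: [-0.0, -0.084, 0.996, 0.001]
wrist_force: [-17.8, -1.0, 57.8]
grip_width: 0.0
grasp_force: 28.5
```

Call:
drive_tool:
  moves:
    - [0,0,0,0,0,0,0]
    - [0,0,0,0,0,0,0]
    - [0,0,0,0,0,0,0]
    - [0,0,0,0,0,0,0]
    - [0,0,0,0,0,0,0]
    - [0,0,0,0,0,0,0]
    - [0,0,0,0,0,0,0]
    - [0,0,0,0,0,0,0]

```text
t: 10.5
ee_pos: [0.5043, -0.0209, 0.0775]
tool_rot: [-0.0, -0.084, 0.996, 0.001]
wrist_force: [-13.5, -0.4, 38.5]
grip_width: -0.0002
grasp_force: 19.3
```

Call:
drive_tool:
  moves:
    - [0,0,0,0,0,0,0]
    - [0,0,0,0,0,0,0]
    - [0,0,0,0,0,0,0]
    - [0,0,0,0,0,0,0]
    - [0,0,0,0,0,0,0]
    - [0,0,0,0,0,0,0]
    - [0,0,0,0,0,0,0]
    - [0,0,0,0,0,0,0]

```text
t: 11.17
ee_pos: [0.5043, -0.0209, 0.0775]
tool_rot: [-0.0, -0.084, 0.996, 0.001]
wrist_force: [-13.3, -0.1, 38.6]
grip_width: -0.0
grasp_force: 19.3
```

Call:
drive_tool:
  moves:
    - [0,0,0,0,0,0,0]
    - [0,0,0,0,0,0,0]
    - [0,0,0,0,0,0,0]
    - [0,0,0,0,0,0,0]
    - [0,0,0,0,0,0,0]
    - [0,0,0,0,0,0,0]
    - [0,0,0,-15,0,0,0]
    - [0,0,0,-30,0,0,0]

```text
t: 11.83
ee_pos: [0.5029, -0.0209, 0.1178]
tool_rot: [-0.002, -0.084, 0.996, -0.0]
wrist_force: [0.5, 0.2, -0.2]
grip_width: 0.0001
grasp_force: 0.0
```

Call:
drive_tool:
  moves:
    - [0,0,0,-30,0,0,0]
    - [0,0,0,-30,0,0,0]
    - [0,0,0,-30,0,0,0]
    - [0,0,0,-20,0,0,0]
    - [0,0,0,0,0,0,0]
    - [0,0,0,0,0,0,0]
    - [0,0,0,0,0,0,0]
    - [0,0,0,0,0,0,0]

```text
t: 12.5
ee_pos: [0.5037, -0.0209, 0.2276]
tool_rot: [-0.001, -0.084, 0.996, -0.0]
wrist_force: [-0.7, 0.0, -0.1]
grip_width: -0.0001
grasp_force: 0.0
```

```bash
python3 look.py w5.png; python3 - <<'E'
from bench import cams
import cv2
im=cams.snapshot('side')['img'][:,:,::-1]
cv2.imwrite('pics/side2.png',cv2.resize(im[150:390,180:400],None,fx=2.5,fy=2.5,interpolation=cv2.INTER_CUBIC))
E
```

```text
t 12.5 ee [ 0.5037 -0.0209  0.2276] F [-0.7  0.  -0.1]
rock [ 0.5661 -0.2522  0.086 ] [ -23.2 -238.5  141.5]
latch [ 0.5319 -0.1768  0.088 ] [  -2.1 -158.5  139.6]
square [ 0.5185 -0.098   0.084 ] [ -2.  -78.5 143.6]
bar [ 0.505  -0.0191  0.084 ] [ -1.9   1.5 143.6]
```

View pics/side2.png

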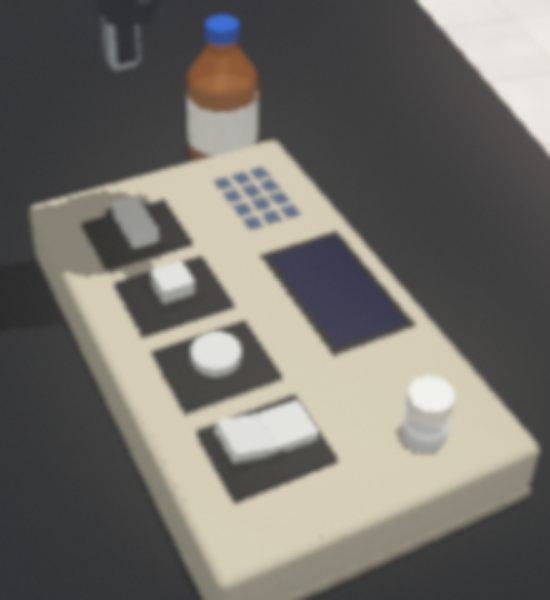

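View pics/w5.png

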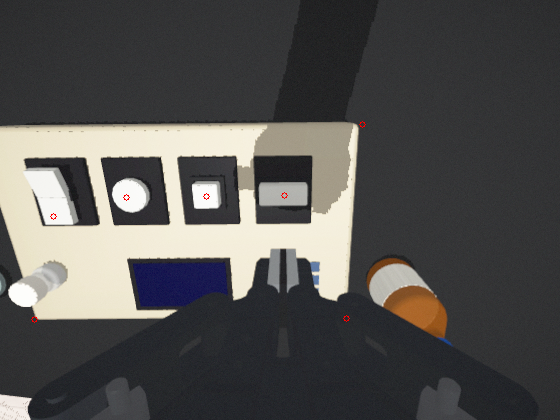

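The side crop shows the rocker tipped over (265,430), the latch lowered (215,352), and the bar back up (133,222). The bottle and jar have not moved, and the wrist view agrees, with the hand well clear. Handing in.

```bash
python3 -c "
from bench import ctrl
print(ctrl.finish_job())"
```

```text
the job is handed in; nothing more can be done
None
```

I pressed the rocker over, pushed the latch in, and held the bar key down for about 2 s before it sprang back, in that order. The square key was not pressed, the hand finished clear, and the job was handed in after about 12.5 s of robot time, though no verdict came back.

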